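# Open the bench press one notch and load the square die

### The job

Raise the ram of the hand press by its wooden cross handle until the pawl catches the next notch and holds it up. Then fetch the square die from the die shelf and lay it on the press base, its square head squarely under the middle of the ram's plate and its handle pointing straight out of the front. The wooden doming block jammed against the die may be slid aside but stays upright; leave the other things in place.

Things in the scene. Friction and masses are not known exactly. Their poses are not given: they have to be found in the camera images.
- press: Fixed hand press. Origin on the bench under the ram's centre line; z up, -x is its open front. Base plate 15 mm high, from 45 mm before the origin to 75 mm behind, 220 mm wide (y). Two columns, 22 mm diameter, at y = -75 and +75 mm carry a grey crosshead, 50 mm deep (x), 196 wide, from z = 110 to 145 mm. Position and yaw vary; it may stand left or right.
- ram (a joint): Ram height in m: 0 lowest (start), stop at 0.058. Square bar through the crosshead, about 0.7 kg; falls if let go uncaught. Its foot, a flat plate 60 x 64 mm (x, y), is 16 mm above the base at 0: too low for the die. Rack and spring pawl at the back: lifted past 0.042 (0.045 to 0.055 is safe) the pawl snaps in, and let down the ram rests at about 0.039, plate 55 mm above the base.
- ram_handle (a point): Centre of the wooden cross handle on top of the ram, 215 mm above the bench at joint 0. A bar 110 mm long along the press's y, 18 mm thick (x), 20 mm high, free all round: pinch it from above, fingers closing along the press's x.
- die_head (a point): Centre of the square aluminium head of the die: 50 x 50 mm, 26 mm high (die 150 mm long, 0.22 kg); the centre is 13 mm above what the die lies on. Axes: +x from head to handle, z up. At the start it lies on the bench 8 mm in front of the shelf, its handle inside the middle compartment. Its -y side is free for a finger.
- die_handle (a point): Grip point on the die's straight wooden handle, 100 mm from the head's centre along the die's +x, 25 mm from the end, 15 mm above what the die lies on. Handle 100 mm long, 20 wide, 18 high, its underside 6 mm above the die's. Held here the gripper stays clear of the press; held by the head it would not.
- doming_center (a point): Centre of the loose pale wooden doming block with round hollows in its top: 60 x 80 mm (x, y), 46 mm high, 0.16 kg. It stands against the +y side of the die's head (1 to 3 mm), leaving no finger room. It is 20 mm higher than the head, so it can be pushed off sideways by its top, from over the head. It can slide 60 mm along the die's +y.
- die_shelf: Fixed low wooden shelf, 110 mm deep (x), 300 wide (y), 38 high, no floor. Origin: centre of its footprint on the bench; -x is its open front, z up. Three compartments, 88 to 92 mm wide, 32 high; the square die is in the middle one and comes out straight along the shelf's -x, about 95 mm until its handle is clear. Position and yaw vary; left or right.
- round_die_head (a point): Centre of the round head (40 mm diameter, 34 mm high) of the other die, which lies in the compartment at the shelf's -y, 100 mm to the -y side of the square die. Not to be disturbed.
- jar: Small glass jar, 44 mm diameter, 60 mm high, origin at the centre of its underside, between press and shelf. Not to be disturbed.
- file_cup: Clear cup with files, 60 mm diameter, 150 mm high with the files, origin at the centre of its underside, at the back. Not to be disturbed.
Not all that is in view belongs to the job. What is shaped like the part that bears die_head but green or orange is not meant.

How it is judged:
By the outcome, as a careful person would: the job done as asked, in the order asked, and still so for the second after the job is handed in, with the robot touching nothing.
It also fails if it takes over 67 s, if anything falls off the work surface, if the arm or the gripper's body presses on something with over 40 N, if the wrist force passes 120 N, or if a joint passes its speed limit or range.

### The arm

A 6-joint arm with a two-finger parallel gripper is mounted at the origin on the work surface. World frame = base frame: x ahead of the robot, y to its left, z up, the work surface at z = 0. Lengths are in m, angles in rad, forces in N, time in s.
With the tool pointing down it reaches from about 0.275 to 0.975 m from the base axis. Payload 8.4 kg.
Tool frame: the origin (TCP) lies at the very end of the fingers, on their centre line; the grasp point (between the pads) lies 19 mm behind it; z points along the fingers, y is the line along which they close (so a half turn about z gives the same grasp; the last joint's range is limited). The gripper opens to 92 mm and grips with 3 to 60 N. Pads are 20 mm wide; open, the fingers measure 128 mm over their backs; the gripper's body (75 mm by 189 mm) begins 69 mm behind the grasp point.
Start: joints at [-0.002, 0.353, 1.633, -0, 1.155, -0.002], TCP at [0.625, -0, 0.215] pointing down, gripper open.
Joint ranges: [-2.63, 2.63], [-0.92, 2.1], [0.06, 2.66], [-1.3, 4.44], [0, 2.69], [-3.02, 3.02]. Speed limits (rad/s): [2.22, 2.22, 2.79, 3.14, 3.14, 3.14].

### API

Orientations are given as [roll, pitch, yaw] about the fixed x, y, z axes, in that order (R = Rz(yaw) Ry(pitch) Rx(roll)).
In Python, from bench import arm gives the robot as it stands. The module is installed in compiled form; this text tells all that it offers.
- The arm moves only by the tool carry_out, never from a script. Its argument "series" is a list of rows, each a list of 2 entries, a list of its own where there are three numbers: the shift along the tool's x, y, z in cm, then the turn about the tool's z in units of 5 degrees (1.0 is 5 degrees). A call has 1 to 8 rows; each row is the pose to reach, as a shift and turn from the pose commanded when the call began, along the tool's axes at that moment; what a row does not reach only later rows make up. A row lasts 1/12 s, in which the tool goes at most 41.7 mm and 7.16 degrees, less where a joint would pass 70% of its speed; a pose out of reach is approached as far as the arm can. A call with a gripper value outside its range is refused whole. "claw" is the finger opening in cm, from 0 to 9.19, set as the call begins (left out, the last holds). The fingers move at their own pace and stop on an object; the grip force is fixed at half the most. Time passes only in rows, so rows that repeat a pose let the fingers close. It gives the time, the measured TCP pose, the force, the opening and the grip force at its end, in the units of the state.
- arm.state(): the state, without advancing time (a new reading comes with each control period).
- arm.read_camera(name): name is "scene" or "side" or "wrist"; returns the picture (384x512x3 uint8, red, green, blue); there is no depth.
- arm.camera_info(name): a dict with "fx", "fy", "cx", "cy" (pixels), "pose" (4x4, takes a point from camera to world coordinates); the wrist camera has in their place "hand_eye" (4x4, takes a point from camera to tool coordinates, whose origin is the TCP and whose axes are the flange's). Camera axes: x right, y down, z forward; pixel columns grow to the right and rows downward; lengths in m; the calibration is good to about 2 mm. A picture is of the moment at which its call begins: read the wrist's pose just before it. camera_info takes no time and is no camera call.
- arm.hand_in(): hands the job in; it is judged then, once.
Trained networks look in the newest picture that a camera, given by its name, has taken for a name from the list of things; names that differ only in an ending like _2 or _b are one class to them, and where a whole thing is asked for, a point or a joint stands for the part that bears it (a point fixed in the world has none). Each returns a list of dicts, best first, with "conf" (0 to 1); they miss things now and then, are a little off and sometimes report something else, mostly with a low value. They report only what shows in the picture. A call takes as long as a camera call. They do not tell look-alikes from the thing itself.
- arm.boxes_of(target, camera): "box" ([left, top, width, height] as shares, 0 to 1, of the picture: columns of its width, rows of its height, round what is visible of it).
- arm.silhouettes(target, camera): "region" (384x512 bool, what is visible of it) and "box" ([left, top, width, height] as shares, 0 to 1, of the picture: columns of its width, rows of its height, round what is visible of it).
- arm.spot_point(target, camera): "point" ([column, row] as shares, 0 to 1, of the picture: columns of its width, rows of its height: a listed point, or the origin of a listed thing).
The state is a dict: "clock": time; "joints": joint angles; "joint_velocities": joint speeds; "tau": joint torques, N m; "position": TCP position; "eef_rot": TCP orientation; "contact_force": force on the tool from outside, world axes, zero at the start; "moment": the same for the moment, N m; "width": finger opening in m; "gripper_force": force on a finger pad.
Only numpy, scipy, OpenCV 4.12 (cv2) and the standard library are available. Lean on these libraries where they do the work, as an engineer would, in place of code of your own. Each camera call takes 0.05 s, during which the arm holds its last target. There are 200 camera calls.

## Working session

There is one attempt and no reset: what is moved stays moved. The work goes in short steps, Python scripts to look and compute and a tool call to move; the robot and the scene stay as the last step left them, time stands still between calls to the robot, and variables do not carry over. Pictures are saved under pics/ and viewed, at most 10 in all, crops included, and the job is handed in when it is done.

Besides the shell and the picture viewer there is one more tool, called after "Call:" as name([rows], argument=value, ...), one row to a line, values as JSON. carry_out: Moves the arm, as the interface text tells. Its arguments: {"type":"object","properties":{"series":{"type":"array","items":{"type":"array"}},"claw":{"type":"number"}},"required":["series"]}

```bash
mkdir -p pics; cat > h.py <<'E'
import numpy as np, cv2
from bench import arm
from scipy.spatial.transform import Rotation as R
def save(c,n):
    im=arm.read_camera(c); cv2.imwrite(f'pics/{n}.png',im[...,::-1]); return im
def cam(c,st=None):
    i=arm.camera_info(c)
    if 'pose' in i: P=np.array(i['pose'])
    else:
        st=st or arm.state(); T=np.eye(4); T[:3,:3]=R.from_euler('xyz',st['eef_rot']).as_matrix(); T[:3,3]=st['position']; P=T@np.array(i['hand_eye'])
    return i,P
def ray(c,sh,st=None):
    i,P=cam(c,st); d=P[:3,:3]@[(sh[0]*512-i['cx'])/i['fx'],(sh[1]*384-i['cy'])/i['fy'],1]
    return P[:3,3],d
def atz(c,sh,z,st=None):
    o,d=ray(c,sh,st); return o+d*(z-o[2])/d[2]
def proj(c,p,st=None):
    i,P=cam(c,st); q=np.linalg.inv(P)@np.r_[p,1]; return np.array([q[0]/q[2]*i['fx']+i['cx'],q[1]/q[2]*i['fy']+i['cy']])
E
cat > a.py <<'E'
from h import *
s=arm.state(); print(s['position'],s['eef_rot'],s['clock'])
Z=dict(ram_handle=.215,die_head=.013,die_handle=.015,doming_center=.023,die_shelf=0,round_die_head=.017,jar=0,file_cup=0,press=0)
for c in ['scene','side']:
    im=save(c,c+'0')
    for n,z in Z.items():
        for d in arm.spot_point(n,c)[:3]:
            print(c,n,round(d['conf'],2),np.round(np.array(d['point'])*[512,384]),np.round(atz(c,d['point'],z)[:2],3))
a=[cv2.imread(f'pics/{c}0.png') for c in ['scene','side']]
cv2.imwrite('pics/both0.png',cv2.resize(np.vstack(a),None,fx=.78,fy=.78))
E
python3 a.py
```

```text
[ 6.24505529e-01 -8.94490183e-06  2.13862205e-01] [-3.14018759e+00  1.18861650e-05  1.57081505e+00] 0.0
scene ram_handle 0.78 [352. 193.] [0.616 0.238]
scene ram_handle 0.3 [210. 208.] [ 0.701 -0.134]
scene die_head 0.65 [255. 182.] [ 0.313 -0.055]
scene die_head 0.5 [182. 181.] [ 0.323 -0.335]
scene die_head 0.49 [189. 216.] [ 0.515 -0.264]
scene die_handle 0.61 [229. 181.] [ 0.314 -0.151]
scene die_handle 0.59 [183. 165.] [ 0.211 -0.357]
scene doming_center 0.84 [207. 208.] [ 0.483 -0.206]
scene die_shelf 0.78 [181. 234.] [ 0.592 -0.272]
scene round_die_head 0.48 [160. 207.] [ 0.482 -0.374]
scene jar 0.62 [253. 285.] [ 0.775 -0.022]
scene jar 0.5 [259. 267.] [ 0.712 -0.01 ]
scene file_cup 0.67 [253. 286.] [ 0.779 -0.022]
scene press 0.92 [342. 248.] [0.622 0.239]
side ram_handle 0.85 [218. 120.] [0.613 0.23 ]
side die_head 0.86 [187. 272.] [ 0.337 -0.055]
side die_head 0.75 [281. 302.] [ 0.498 -0.263]
side die_head 0.65 [231. 373.] [ 0.301 -0.344]
side die_handle 0.74 [195. 302.] [ 0.315 -0.144]
side die_handle 0.38 [264. 281.] [ 0.495 -0.19 ]
side doming_center 0.74 [266. 283.] [ 0.494 -0.203]
side die_shelf 0.67 [312. 289.] [ 0.594 -0.273]
side round_die_head 0.86 [300. 334.] [ 0.486 -0.357]
side round_die_head 0.69 [265. 283.] [ 0.494 -0.199]
side round_die_head 0.36 [218. 117.] [0.734 0.458]
side file_cup 0.59 [313. 199.] [ 0.791 -0.03 ]
side press 0.76 [221. 170.] [0.613 0.234]
side press 0.45 [288. 208.] [ 0.703 -0.017]
```

View pics/both0.png

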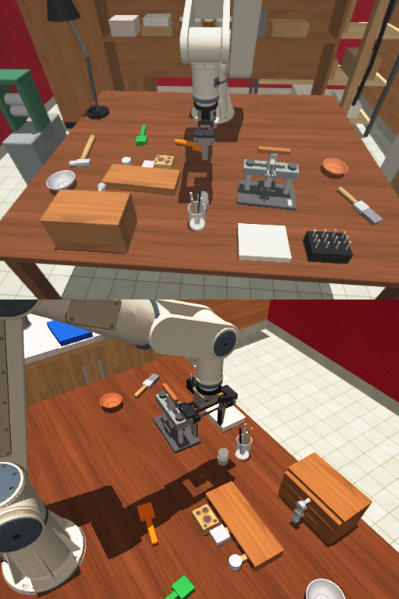

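```bash
cat > b.py <<'E'
from h import *
a=cv2.imread('pics/scene0.png'); b=cv2.imread('pics/side0.png')
def crop(im,x,y,w,h): return cv2.resize(im[y:y+h,x:x+w],(400,300),interpolation=cv2.INTER_CUBIC)
cv2.imwrite('pics/crop0.png',np.vstack([np.hstack([crop(a,120,180,120,90),crop(a,290,180,120,90)]),np.hstack([crop(b,230,250,140,105),crop(b,180,90,100,75)])]))
for n in ['die_shelf','press','ram_handle','doming_center']:
  for c in ['scene','side']:
    for d in arm.silhouettes(n,c)[:1]:
      q=cv2.approxPolyDP(cv2.convexHull(np.argwhere(d['region'])[:,::-1].astype(np.int32)),3,True)[:,0]
      z={'die_shelf':.038,'press':0,'ram_handle':.215,'doming_center':.046}[n]
      print(n,c,round(d['conf'],2),[(tuple(map(int,p)),[round(float(v),3) for v in atz(c,p/[512,384],z)[:2]]) for p in q])
print(np.round(arm.camera_info('wrist')['hand_eye'],3),arm.camera_info('wrist')['fx'])
E
python3 b.py
```

```text
die_shelf scene 0.86 [((230, 220), [0.555, -0.114]), ((223, 249), [0.681, -0.118]), ((138, 241), [0.665, -0.382]), ((131, 232), [0.629, -0.418]), ((145, 210), [0.523, -0.408])]
die_shelf side 0.95 [((362, 326), [0.616, -0.43]), ((325, 347), [0.51, -0.421]), ((263, 255), [0.53, -0.135]), ((264, 250), [0.541, -0.123]), ((298, 234), [0.651, -0.131]), ((362, 318), [0.63, -0.415])]
press scene 0.74 [((369, 190), [0.32, 0.373]), ((382, 218), [0.474, 0.391]), ((379, 267), [0.688, 0.34]), ((305, 261), [0.679, 0.126]), ((305, 232), [0.557, 0.129]), ((312, 206), [0.425, 0.158]), ((332, 187), [0.309, 0.238])]
press side 0.69 [((228, 196), [0.575, 0.126]), ((223, 195), [0.564, 0.138]), ((197, 155), [0.581, 0.342]), ((200, 123), [0.671, 0.485]), ((211, 107), [0.751, 0.545]), ((227, 126), [0.745, 0.416]), ((257, 181), [0.686, 0.129])]
ram_handle scene 0.59 [((370, 190), [0.601, 0.289]), ((352, 246), [0.814, 0.213]), ((332, 245), [0.813, 0.168]), ((330, 189), [0.603, 0.181])]
ram_handle side 0.55 [((209, 108), [0.62, 0.294]), ((227, 126), [0.622, 0.193]), ((225, 169), [0.529, 0.047]), ((220, 171), [0.514, 0.048]), ((212, 162), [0.513, 0.088])]
doming_center scene 0.87 [((222, 201), [0.47, -0.153]), ((220, 216), [0.546, -0.148]), ((196, 213), [0.537, -0.229]), ((201, 198), [0.458, -0.228])]
doming_center side 0.95 [((280, 289), [0.506, -0.246]), ((262, 302), [0.448, -0.251]), ((248, 283), [0.448, -0.188]), ((246, 273), [0.459, -0.16]), ((265, 263), [0.518, -0.162])]
[[ 0.001 -0.965 -0.263  0.072]
 [ 1.     0.001 -0.     0.001]
 [ 0.    -0.263  0.965 -0.17 ]
 [ 0.     0.     0.     1.   ]] 288.2144996076632
```

View pics/crop0.png

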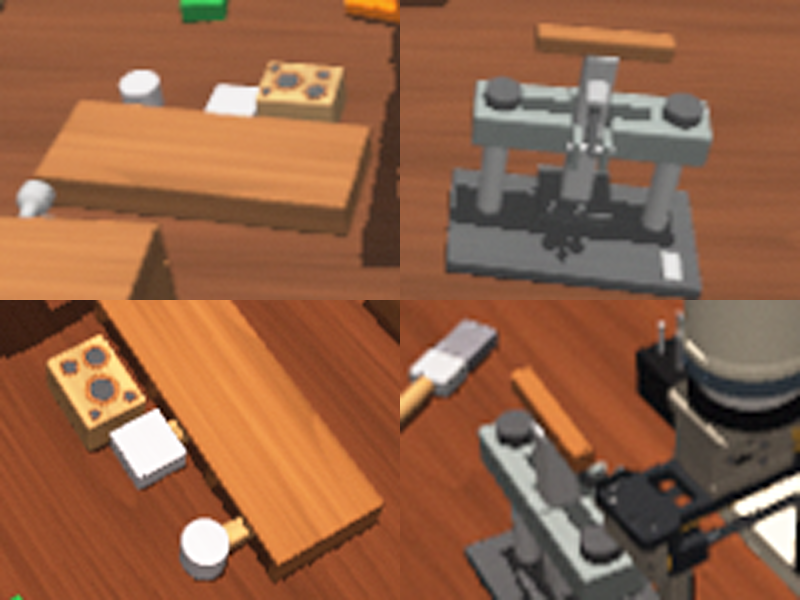

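The square die is the plain silver head at scene (189,212) / side (281,302): it has a square head, sits against the pale block at the shelf's middle compartment. The green (182,181) and orange (255,182) ones are decoys, and the round one is at scene (160,207). The press front and the shelf front both face the robot. Next I hover near the ram handle for a closer look.

Call:
carry_out([
  [[4, 0, -4], 0],
  [[8, -0.5, -7], 0],
  [[12, -0.5, -8.5], 0],
  [[16, -1, -8.5], 0],
  [[20, -1, -8.5], 0],
  [[20, -1, -8.5], 0],
  [[20, -1, -8.5], 0],
])

```text
clock: 1.98
position: [0.6147, 0.2042, 0.3]
eef_rot: [3.141, -0.002, 1.575]
contact_force: [-0.6, -0.5, 0.4]
width: 0.0918
gripper_force: 0.0
```

```bash
cat > c.py <<'E'
from h import *
st=arm.state(); print(st['position'],st['eef_rot'],st['clock'],st['width'])
im=save('wrist','w1')
for n,z in dict(ram_handle=.215,press=0).items():
    for d in arm.spot_point(n,'wrist')[:3]: print(n,d['conf'],np.array(d['point'])*[512,384],atz('wrist',d['point'],z,st))
for d in arm.silhouettes('ram_handle','wrist')[:1]:
    print(d['conf'],d['box'])
# wooden bar by colour is hard on wood bench; edges
cv2.imwrite('pics/w1b.png',cv2.resize(im[...,::-1],(768,576)))
E
python3 c.py
```

```text
[0.61467036 0.20419942 0.30002576] [ 3.14082859e+00 -1.57104774e-03  1.57451133e+00] 1.9833 0.09176393679506539
ram_handle 0.65 [250.88   157.5168] [0.6120718  0.23510397 0.215     ]
press 0.95 [255.0784 136.704 ] [0.61636599 0.23419371 0.        ]
0.86 [0.4693, 0.2396, 0.0701, 0.326]
```

View pics/w1b.png

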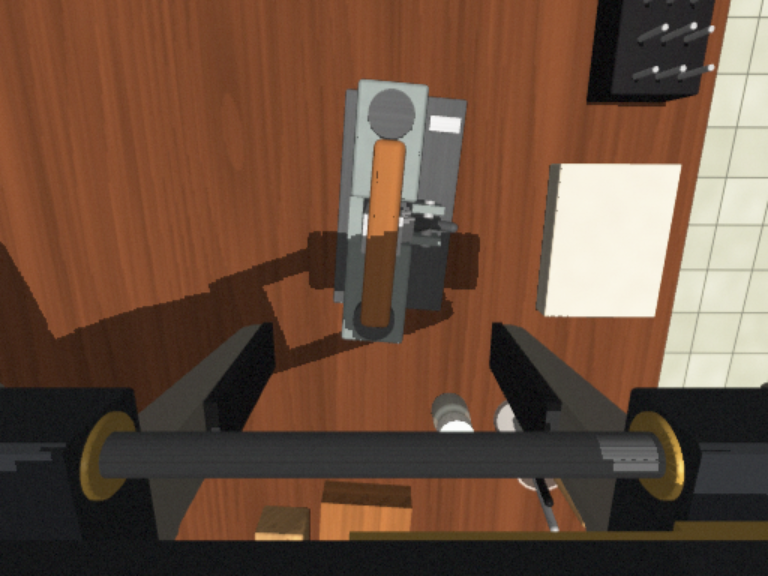

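The wrist view shows the handle bar from (390,140) to (376,326). The base plate's back edge runs from (467,100) to (440,308), and the press has a slight yaw. I'll compute that yaw and the offset.

```bash
cat > d.py <<'E'
from h import *
st=arm.state()
f=lambda u,v,z: atz('wrist',np.array([u/768,v/576]),z,st)
def yaw(a,b): d=a-b; return np.degrees(np.arctan2(-d[0],d[1]))
for nm,p,q,z in [('bar',(390,140),(376,326),.225),('back',(467,100),(440,308),.015),('crosshead back',(428,86),(402,343),.145),('crosshead front',(360,80),(343,338),.145)]:
    a,b=f(*p,z),f(*q,z); print(nm,np.round(a,3),np.round(b,3),'mid',np.round((a+b)/2,3),'yaw',yaw(a,b))
E
python3 d.py
```

```text
bar [0.62  0.284 0.225] [0.612 0.177 0.225] mid [0.616 0.23  0.225] yaw -4.212209218189789
back [0.699 0.331 0.015] [0.68  0.117 0.015] mid [0.689 0.224 0.015] yaw -4.98239807726657
crosshead back [0.648 0.323 0.145] [0.632 0.131 0.145] mid [0.64  0.227 0.145] yaw -4.632381409077535
crosshead front [0.601 0.327 0.145] [0.584 0.135 0.145] mid [0.592 0.231 0.145] yaw -4.829838592662171
```

Call:
carry_out([
  [[2.6, 0.1, 1], 1],
  [[2.6, 0.1, 4], 1],
  [[2.6, 0.1, 7], 1],
  [[2.6, 0.1, 10], 1],
  [[2.6, 0.1, 10.1], 1],
  [[2.6, 0.1, 10.1], 1],
], claw=9.1)

```text
clock: 2.68
position: [0.6152, 0.2243, 0.1973]
eef_rot: [-3.138, 0.002, 1.482]
contact_force: [0.6, -0.2, 0.4]
width: 0.091
gripper_force: 0.0
```

Call:
carry_out([
  [[0, 0, 0], 0],
  [[0, 0, 0], 0],
  [[0, 0, 0], 0],
  [[0, 0, 0], 0],
  [[0, 0, 0], 0],
  [[0, 0, 0], 0],
  [[0, 0, 0], 0],
  [[0, 0, 0], 0],
], claw=0)

```text
clock: 3.35
position: [0.616, 0.2261, 0.1987]
eef_rot: [3.142, -0.0, 1.484]
contact_force: [-0.3, -0.1, 0.9]
width: 0.0399
gripper_force: 0.0
```

Call:
carry_out([
  [[0, 0, 0], 0],
  [[0, 0, 0], 0],
  [[0, 0, 0], 0],
  [[0, 0, 0], 0],
  [[0, 0, 0], 0],
  [[0, 0, 0], 0],
])

```text
clock: 3.85
position: [0.6136, 0.2262, 0.1984]
eef_rot: [-3.137, 0.001, 1.484]
contact_force: [-8.1, 1.2, 5.2]
width: 0.0232
gripper_force: 30.0
```

Call:
carry_out([
  [[0, 0, 0], 0],
  [[0, 0, 0], 0],
  [[0, 0, 0], 0],
  [[0, 0, 0], 0],
])

```text
clock: 4.18
position: [0.6136, 0.2262, 0.1984]
eef_rot: [-3.137, 0.001, 1.484]
contact_force: [-9.1, 0.2, 5.7]
width: 0.0235
gripper_force: 30.0
```

The gap of 23 mm suggests the tips hold the ram bar below the handle, so I regrip 10 mm higher.

Call:
carry_out([
  [[0, 0, 0], 0],
  [[0, 0, 0], 0],
  [[0, 0, 0], 0],
  [[0.3, -0.2, -0.5], 0],
  [[0.3, -0.2, -1], 0],
  [[0.3, -0.2, -1], 0],
  [[0.3, -0.2, -1], 0],
], claw=4.5)

```text
clock: 4.77
position: [0.6147, 0.2294, 0.2093]
eef_rot: [3.14, -0.0, 1.484]
contact_force: [-0.1, -0.3, -0.3]
width: 0.0452
gripper_force: 0.0
```

Call:
carry_out([
  [[0, 0, 0], 0],
  [[0, 0, 0], 0],
  [[0, 0, 0], 0],
  [[0, 0, 0], 0],
  [[0, 0, 0], 0],
  [[0, 0, 0], 0],
  [[0, 0, 0], 0],
  [[0, 0, 0], 0],
], claw=0)

```text
clock: 5.43
position: [0.6138, 0.2291, 0.2084]
eef_rot: [-3.141, 0.0, 1.484]
contact_force: [-3.6, 0.9, 1.6]
width: 0.0177
gripper_force: 30.3
```

Width is now 17.7 mm, so it holds the handle. Next I lift 50 mm, then look.

Call:
carry_out([
  [[0, 0, -1], 0],
  [[0, 0, -2], 0],
  [[0, 0, -3], 0],
  [[0, 0, -4], 0],
  [[0, 0, -5], 0],
  [[0, 0, -5.1], 0],
  [[0, 0, -5.1], 0],
  [[0, 0, -5.1], 0],
])

```text
clock: 6.1
position: [0.6138, 0.2291, 0.26]
eef_rot: [-3.141, 0.0, 1.484]
contact_force: [-3.3, 0.9, -7.5]
width: 0.0177
gripper_force: 30.0
```

Call:
carry_out([
  [[0, 0, 0.4], 0],
  [[0, 0, 0.8], 0],
  [[0, 0, 1.1], 0],
  [[0, 0, 1.2], 0],
  [[0, 0, 1.2], 0],
  [[0, 0, 1.2], 0],
])

```text
clock: 6.6
position: [0.6138, 0.2291, 0.2475]
eef_rot: [-3.141, 0.0, 1.484]
contact_force: [-5.3, 0.2, -4.3]
width: 0.0178
gripper_force: 30.2
```

Call:
carry_out([
  [[0, 0, 0.1], 0],
  [[0, 0, 0.1], 0],
  [[0, 0, 0.1], 0],
  [[0, 0, 0.1], 0],
  [[0, 0, -2], 0],
  [[0, 0, -5], 0],
  [[-3, 0, -7], 0],
  [[-6, 0, -7], 0],
], claw=5)

```text
clock: 7.27
position: [0.6115, 0.1704, 0.3229]
eef_rot: [3.134, -0.003, 1.486]
contact_force: [0.6, -0.9, 0.3]
width: 0.0497
gripper_force: 0.0
```

```bash
cat > e.py <<'E'
from h import *
for c in ['scene','side']:
    save(c,c+'1')
    for d in arm.spot_point('ram_handle',c)[:2]: print(c,d['conf'],np.array(d['point'])*[512,384],proj(c,[.615,.23,.254]),proj(c,[.615,.23,.215]))
E
python3 e.py
```

```text
scene 0.78 [353.5872 183.0912] [350.83975436 180.76051419] [348.61951042 192.33309152]
side 0.73 [216.576  107.5968] [217.49831994 109.38256578] [218.31225837 120.00194424]
```

The handle shows 11 px higher in both views, so the pawl holds. Now to the die.

Call:
carry_out([
  [[-4, -1, 0], 0],
  [[-8, -2, 0], 0],
  [[-12, -3, 0], 0],
  [[-16, -4, 0], 0],
  [[-20, -5, 0], 0],
  [[-24, -6, 0], 0],
  [[-28, -7, 0], 0],
  [[-32, -8, 0], 0],
], claw=0)

```text
clock: 8.13
position: [0.5011, -0.1433, 0.3174]
eef_rot: [3.141, -0.0, 1.485]
contact_force: [1.0, -0.7, 0.2]
width: 0.0006
gripper_force: 0.0
```

Call:
carry_out([
  [[-4, 0, 0], 0],
  [[-8, 0, 2], 0],
  [[-12, 0, 4], 0],
  [[-14, 0, 6], 0],
  [[-14, 0, 7], 0],
  [[-14, 0, 7], 0],
  [[-14, 0, 7], 0],
])

```text
clock: 8.72
position: [0.4895, -0.2808, 0.247]
eef_rot: [-3.14, -0.001, 1.484]
contact_force: [-0.6, -0.2, 0.1]
width: 0.0005
gripper_force: 0.0
```

```bash
cat > c2.py <<'E'
from h import *
st=arm.state(); print(st['position'],st['eef_rot'],st['clock'],st['width'])
im=save('wrist','w2')
for n,z in dict(die_head=.013,doming_center=.023,die_shelf=0,round_die_head=.017).items():
    for d in arm.spot_point(n,'wrist')[:3]: print(n,d['conf'],np.array(d['point'])*[768,576],atz('wrist',d['point'],z,st))
cv2.imwrite('pics/w2b.png',cv2.resize(im[...,::-1],(768,576)))
E
python3 c2.py
```

```text
[ 0.489463   -0.28080834  0.2470244 ] [-3.14020010e+00 -1.28464935e-03  1.48361876e+00] 8.7167 0.0005237544546922117
die_head 0.94 [209.664  324.9216] [ 0.31191364 -0.34807306  0.013     ]
die_head 0.65 [391.9872 224.4096] [ 0.50103875 -0.26374885  0.013     ]
doming_center 0.71 [367.9488 145.6704] [ 0.48555333 -0.19220151  0.023     ]
doming_center 0.59 [381.4656 328.4928] [ 0.48262559 -0.36259089  0.023     ]
die_shelf 0.9 [479.6928 224.1216] [ 0.5855333  -0.27250586  0.        ]
round_die_head 0.96 [384.4608 325.6704] [ 0.48561178 -0.36221951  0.017     ]
```

View pics/w2b.png

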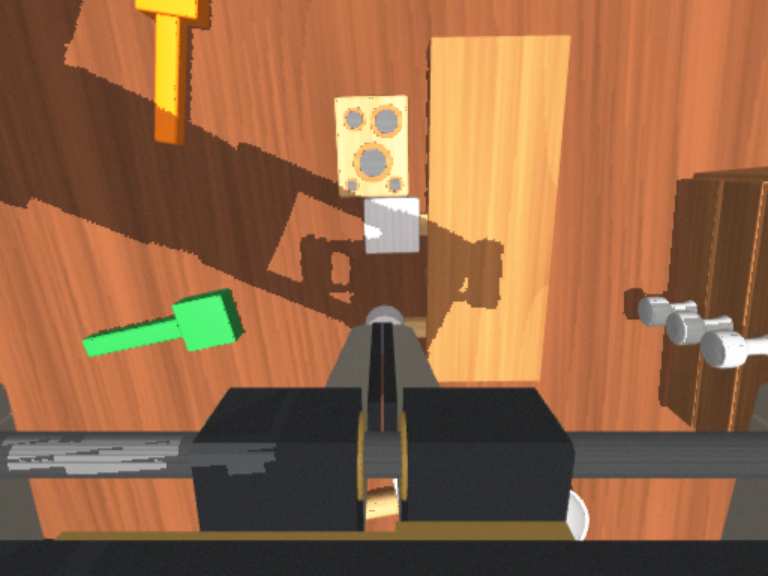

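The white square head spans (365,198) to (419,252), with the block above it at (336,96) to (410,197). The shelf front runs along column ~429, nearly parallel to the tool's x. I'll compute exact positions.

```bash
cat > d2.py <<'E'
from h import *
st=arm.state()
f=lambda u,v,z: atz('wrist',np.array([u/768,v/576]),z,st)
H=[f(*p,.026) for p in [(365,199),(419,197),(419,251),(366,254)]]
B=[f(*p,.046) for p in [(336,97),(408,96),(410,196),(341,197)]]
S=[f(*p,.038) for p in [(430,37),(571,36),(541,381)]]
for n,P in [('H',H),('B',B),('S',S)]: print(n,np.round(P,3)[:,:2].tolist(),np.round(np.mean(P,0),3))
yaw=lambda a,b: np.degrees(np.arctan2(-(a-b)[0],(a-b)[1]))
print(yaw(H[0],H[3]),yaw(H[1],H[2]),yaw(B[0],B[3]),yaw(B[1],B[2]),yaw(S[1],S[2]))
T=R.from_euler('xyz',st['eef_rot']).as_matrix()
for n,P in [('head',H),('block',B)]: print(n,'tool cm',np.round(T.T@(np.mean(P,0)-st['position'])*100,2))
E
python3 d2.py
```

```text
H [[0.48, -0.238], [0.528, -0.241], [0.525, -0.29], [0.476, -0.288]] [ 0.502 -0.264  0.026]
B [[0.465, -0.155], [0.523, -0.159], [0.519, -0.237], [0.461, -0.233]] [ 0.492 -0.196  0.046]
S [[0.544, -0.116], [0.655, -0.125], [0.635, -0.426]] [ 0.611 -0.222  0.038]
-4.378728486584473 -3.5496855132474043 -3.3638774315815714 -2.6997447988040535 -3.791056970089423
head tool cm [ 1.81  1.03 22.28]
block tool cm [ 8.5  -0.58 20.27]
```

Call:
carry_out([
  [[1, -0.5, 4], 0],
  [[1, -0.5, 8], 0],
  [[1, -0.5, 12], 0],
  [[1, -0.5, 16], 0],
  [[1, -0.5, 19], 0],
  [[1, -0.5, 21], 0],
  [[1, -0.5, 21.5], 0],
  [[1, -0.5, 21.5], 0],
])

```text
clock: 9.63
position: [0.4848, -0.2708, 0.0319]
eef_rot: [-3.14, -0.001, 1.484]
contact_force: [-0.6, 1.0, 0.8]
width: 0.0004
gripper_force: 0.0
```

Call:
carry_out([
  [[1.5, 0, 0], 0],
  [[2.4, 0, 0], 0],
  [[3.3, 0, 0], 0],
  [[4.2, 0, 0], 0],
  [[5.1, 0, 0], 0],
  [[6, 0, 0], 0],
  [[6.9, 0, 0], 0],
  [[7, 0, 0], 0],
])

```text
clock: 10.3
position: [0.4911, -0.2, 0.0326]
eef_rot: [-3.141, -0.001, 1.484]
contact_force: [0.9, -0.1, 0.2]
width: 0.0004
gripper_force: 0.0
```

Call:
carry_out([
  [[-2, 0, -2], 0],
  [[-4, 0.5, -5], 1.4],
  [[-6, 1, -8], 2.8],
  [[-6.3, 1.6, -9], 4.2],
  [[-6.3, 1.6, -9], 5.6],
  [[-6.3, 1.6, -9], 7],
  [[-6.3, 1.6, -9], 8.4],
  [[-6.3, 1.6, -9], 9.8],
], claw=7.6)

```text
clock: 10.97
position: [0.5014, -0.2656, 0.1223]
eef_rot: [-3.141, 0.0, 0.622]
contact_force: [-0.1, -0.2, -0.0]
width: 0.0518
gripper_force: 0.0
```

Call:
carry_out([
  [[0, 0, 0], 1.4],
  [[0, 0, 0], 2.8],
  [[0, 0, 0], 4.2],
  [[0, 0, 0], 5.6],
  [[0, 0, 0], 7],
  [[0, 0, 0], 8],
  [[0, 0, 0], 8],
  [[0, 0, 0], 8],
])

```text
clock: 11.63
position: [0.5014, -0.2656, 0.1223]
eef_rot: [-3.141, 0.001, -0.067]
contact_force: [-0.2, -1.2, -0.0]
width: 0.0764
gripper_force: 0.0
```

```bash
cat > c3.py <<'E'
from h import *
st=arm.state(); print(st['position'],st['eef_rot'],st['joints'])
im=save('wrist','w3'); save('side','side3')
T=R.from_euler('xyz',st['eef_rot']).as_matrix()
for n,z in dict(die_head=.013,doming_center=.023).items():
  for c in ['wrist','side']:
    for d in arm.spot_point(n,c)[:3]:
      p=atz(c,d['point'],z,st); print(n,c,d['conf'],np.round(p,3),np.round(T.T@(p-st['position'])*100,2))
cv2.imwrite('pics/w3b.png',np.hstack([im[...,::-1][:, 50:450],cv2.imread('pics/side3.png')[200:,200:400].repeat(2,0).repeat(2,1)[:384]]))
E
python3 c3.py
```

```text
[ 0.5014468  -0.26563626  0.12229898] [-3.14113621e+00  6.65441153e-04 -6.68743610e-02] [-4.89889275e-01  3.70857429e-01  1.83901451e+00  1.78109531e-04
  9.32514886e-01  1.14767539e+00]
die_head wrist 0.91 [ 0.314 -0.345  0.013] [-18.13   9.13  10.94]
die_head wrist 0.88 [ 0.502 -0.264  0.013] [ 1.000e-02 -1.200e-01  1.093e+01]
die_head side 0.89 [ 0.342 -0.05   0.013] [-17.39 -20.41  10.95]
die_head side 0.65 [ 0.496 -0.266  0.013] [-0.5   0.07 10.93]
die_head side 0.64 [ 0.304 -0.338  0.013] [-19.17   8.59  10.94]
doming_center wrist 0.87 [ 0.493 -0.149  0.023] [ -1.66 -11.56   9.94]
doming_center side 0.77 [ 0.489 -0.152  0.023] [ -1.99 -11.26   9.94]Traceback (most recent call last):
  File "c3.py", line 9, in <module>
    cv2.imwrite('pics/w3b.png',np.hstack([im[...,::-1][:, 50:450],cv2.imread('pics/side3.png')[200:,200:400].repeat(2,0).repeat(2,1)[:384]]))
                               ~~~~~~~~~^^^^^^^^^^^^^^^^^^^^^^^^^^^^^^^^^^^^^^^^^^^^^^^^^^^^^^^^^^^^^^^^^^^^^^^^^^^^^^^^^^^^^^^^^^^^^^^^^^^^
    return _nx.concatenate(arrs, 1, dtype=dtype, casting=casting)
           ~~~~~~~~~~~~~~~^^^^^^^^^^^^^^^^^^^^^^^^^^^^^^^^^^^^^^^
ValueError: all the input array dimensions except for the concatenation axis must match exactly, but along dimension 0, the array at index 0 has size 384 and the array at index 1 has size 368
```

Call:
carry_out([
  [[-0.4, 0, 3], 0],
  [[-0.4, 0, 6], 0],
  [[-0.4, 0, 9], 0],
  [[-0.4, 0, 11], 0],
  [[-0.4, 0, 11.5], 0],
  [[-0.4, 0, 11.5], 0],
])

```text
clock: 12.43
position: [0.4967, -0.2651, 0.0063]
eef_rot: [-3.14, 0.003, -0.069]
contact_force: [0.2, 0.3, 0.7]
width: 0.076
gripper_force: 0.0
```

Call:
carry_out([
  [[0, 0, 0], 0],
  [[0, 0, 0], 0],
  [[0, 0, 0], 0],
  [[0, 0, 0], 0],
  [[0, 0, 0], 0],
  [[0, 0, 0], 0],
  [[0, 0, 0], 0],
  [[0, 0, 0], 0],
], claw=3)

```text
clock: 13.1
position: [0.4984, -0.2658, 0.0088]
eef_rot: [3.141, -0.002, -0.07]
contact_force: [-1.3, 2.4, 8.2]
width: 0.0496
gripper_force: 30.0
```

Call:
carry_out([
  [[-1, 0, 0], 0],
  [[-2.5, 0, 0], 0],
  [[-4.5, 0, 0], 0],
  [[-6.5, 0, 0], 0],
  [[-8.5, 0, 0], 0],
  [[-10, 0, 0], 0],
  [[-11, 0, 0], 0],
  [[-11, 0, 0], 0],
])

```text
clock: 13.77
position: [0.387, -0.2587, 0.0088]
eef_rot: [3.14, -0.002, -0.07]
contact_force: [-6.3, -3.8, 12.6]
width: 0.0498
gripper_force: 30.0
```

Call:
carry_out([
  [[0, 0, 0], 0],
  [[0, 0, 0], 0],
  [[0, 0, 0], 0],
  [[0, 0, -2.5], 0],
  [[0, 0, -5], 0],
  [[0, 0, -8], 0],
  [[0, 0, -10], 0],
  [[0, 0, -10], 0],
], claw=6.6)

```text
clock: 14.43
position: [0.39, -0.2592, 0.111]
eef_rot: [3.139, -0.005, -0.069]
contact_force: [0.4, 0.1, 0.5]
width: 0.066
gripper_force: 0.0
```

```bash
cat > c4.py <<'E'
from h import *
st=arm.state(); print(st['position'],st['eef_rot'])
im=save('wrist','w4'); s=save('side','side4')
T=R.from_euler('xyz',st['eef_rot']).as_matrix()
for n,z in dict(die_head=.013,die_handle=.015,doming_center=.023,round_die_head=.017).items():
  for c in ['wrist','side']:
    for d in arm.spot_point(n,c)[:3]:
      p=atz(c,d['point'],z,st); print(n,c,round(d['conf'],2),np.round(p,3),np.round(T.T@(p-st['position'])*100,2))
cv2.imwrite('pics/w4b.png',np.hstack([im[...,::-1][:,100:412],cv2.resize(s[...,::-1][200:,200:420],(480,384))]))
E
python3 c4.py
```

```text
[ 0.38998605 -0.25922171  0.11101935] [ 3.13866018 -0.00501686 -0.0694949 ]
die_head wrist 0.95 [ 0.391 -0.263  0.013] [0.03 0.32 9.8 ]
die_head wrist 0.71 [ 0.335 -0.052  0.013] [ -6.97 -20.28   9.71]
die_head side 0.97 [ 0.338 -0.053  0.013] [ -6.71 -20.26   9.71]
die_head side 0.59 [ 0.305 -0.34   0.013] [-7.92  8.62  9.79]
die_handle wrist 0.93 [ 0.212 -0.353  0.015] [-17.14  10.6    9.55]
die_handle wrist 0.89 [ 0.316 -0.152  0.015] [ -8.2  -10.2    9.53]
die_handle wrist 0.76 [ 0.484 -0.267  0.015] [9.4  0.09 9.65]
die_handle side 0.84 [ 0.491 -0.264  0.015] [10.03 -0.28  9.65]
die_handle side 0.7 [ 0.318 -0.146  0.015] [ -8.03 -10.83   9.53]
doming_center side 0.79 [ 0.493 -0.149  0.023] [  9.44 -11.76   8.81]
doming_center side 0.56 [ 0.383 -0.268  0.023] [-0.72  0.89  8.8 ]
round_die_head wrist 0.9 [ 0.486 -0.364  0.017] [10.25  9.8   9.48]
round_die_head wrist 0.28 [ 0.387 -0.259  0.017] [-0.32 -0.    9.4 ]
round_die_head side 0.55 [ 0.49  -0.363  0.017] [10.65  9.66  9.48]
```

View pics/w4b.png

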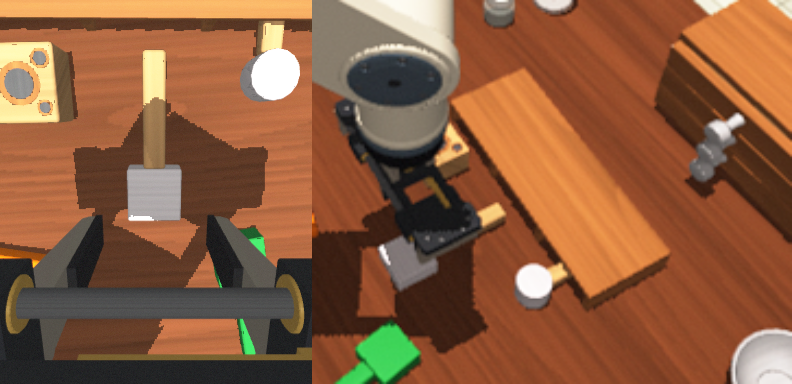

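The die is out: head at wrist crop (155,193), straight handle up to row 50, clear of the shelf edge at row 22. The round die and block are upright. Now I regrip on the handle.

Call:
carry_out([
  [[4, 0, 0], 0],
  [[8, 0, 0], 0],
  [[10, 0, 2], 0],
  [[10, 0, 5], 0],
  [[10, 0, 8], 0],
  [[10, 0, 10], 0],
  [[10, 0, 10.4], 0],
  [[10, 0, 10.4], 0],
], claw=4.5)

```text
clock: 15.6
position: [0.4864, -0.2641, 0.002]
eef_rot: [-3.14, 0.004, -0.07]
contact_force: [-0.2, -0.7, 0.7]
width: 0.045
gripper_force: 0.0
```

Call:
carry_out([
  [[0, 0, 0], 0],
  [[0, 0, 0], 0],
  [[0, 0, 0], 0],
  [[0, 0, 0], 0],
  [[0, 0, 0], 0],
  [[0, 0, 0], 0],
  [[0, 0, 0], 0],
  [[0, 0, 0], 0],
], claw=0)

```text
clock: 16.27
position: [0.4882, -0.2653, 0.004]
eef_rot: [3.141, -0.001, -0.07]
contact_force: [1.8, -1.2, 2.9]
width: 0.0198
gripper_force: 30.0
```

Call:
carry_out([
  [[0, 0, -0.5], 0],
  [[0, 0, -1.5], 0],
  [[0, 0, -3], 0],
  [[0, 0, -5], 0],
  [[0, 0, -8], 0],
  [[0, 0, -11], 0],
  [[0, 0, -13], 0],
  [[0, 0, -13], 0],
])

```text
clock: 16.93
position: [0.4899, -0.266, 0.1383]
eef_rot: [3.139, -0.006, -0.07]
contact_force: [1.4, 0.3, -2.4]
width: 0.0195
gripper_force: 30.0
```

```bash
cat > c5.py <<'E'
from h import *
st=arm.state(); print(st['position'],st['eef_rot'],st['width'],st['moment'])
im=save('wrist','w5'); s=save('side','side5'); e=save('scene','scene5')
h=np.array(st['position'])+[0,0,.011]
for c in ['side','scene']:
  print(c,'expected head',proj(c,h+np.r_[-.1*np.cos(-.07),-.1*np.sin(-.07),-.002]))
  for d in arm.spot_point('die_head',c)[:3]: print(d['conf'],np.array(d['point'])*[512,384])
cv2.imwrite('pics/w5b.png',np.hstack([im[...,::-1][:,100:412],cv2.resize(s[...,::-1][150:,150:370],(480,384))]))
E
python3 c5.py
```

```text
[ 0.48986752 -0.26597849  0.1383415 ] [ 3.13902104 -0.00607621 -0.06995729] 0.01954335051105442 [ 0.05081708 -0.15298728 -0.03881631]
side expected head [243.15702056 296.85086468]
0.89 [186.9824 272.2176]
0.84 [231.8848 372.0192]
0.7 [242.4832 300.096 ]
scene expected head [192.75037814 162.25106698]
0.8 [254.4128 187.008 ]
0.52 [193.5872 164.3904]
0.41 [180.992  176.9088]
```

View pics/w5b.png

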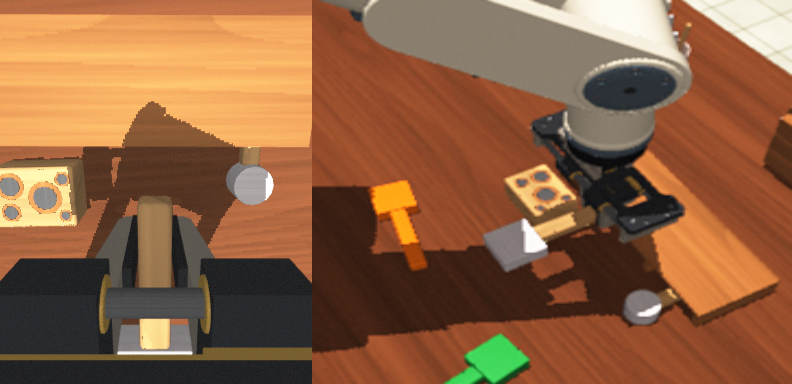

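Grip is good and the handle is straight. I carry it across at height, then rotate it by half a turn in front of the press.

Call:
carry_out([
  [[-1, -2, 0], 0],
  [[-3, -5, 0], 0],
  [[-5, -8, 0], 0],
  [[-7, -11, 0], 0],
  [[-9, -14, 0], 0],
  [[-11, -17, 0], 0],
  [[-12, -20, 0], 0],
  [[-13, -23, 0], 0],
])

```text
clock: 17.85
position: [0.3719, -0.0252, 0.1325]
eef_rot: [-3.142, 0.002, -0.071]
contact_force: [0.8, 1.2, -2.5]
width: 0.0197
gripper_force: 30.0
```

Call:
carry_out([
  [[0, -3.5, 0], 0],
  [[0, -7, 0], 0],
  [[0, -10.5, 0], 0],
  [[0, -14, 0], 0],
  [[0, -17.5, 0], 0],
  [[0, -21, 0], 0],
  [[0, -24.5, 0], 0],
  [[0, -27.6, 0], 0],
])

```text
clock: 18.52
position: [0.3924, 0.2507, 0.1324]
eef_rot: [3.14, 0.002, -0.069]
contact_force: [0.4, -0.4, -2.9]
width: 0.0198
gripper_force: 30.0
```

Call:
carry_out([
  [[0, 0, 0], -1],
  [[0, 0, 0], -2.3],
  [[0, 0, 0], -3.6],
  [[0, 0, 0], -4.9],
  [[0, 0, 0], -6.2],
  [[0, 0, 0], -7.5],
  [[0, 0, 0], -8.8],
  [[0, 0, 0], -10],
])

```text
clock: 19.18
position: [0.3924, 0.2484, 0.1322]
eef_rot: [-3.141, 0.003, 0.809]
contact_force: [0.7, 0.2, -2.7]
width: 0.0196
gripper_force: 30.0
```

Call:
carry_out([
  [[0, 0, 0], -1.3],
  [[0, 0, 0], -2.6],
  [[0, 0, 0], -3.9],
  [[0, 0, 0], -5.2],
  [[0, 0, 0], -6.5],
  [[0, 0, 0], -7.8],
  [[0, 0, 0], -9],
  [[0, 0, 0], -10],
])

```text
clock: 19.85
position: [0.3924, 0.2484, 0.1322]
eef_rot: [-3.139, 0.001, 1.681]
contact_force: [0.6, 0.1, -1.3]
width: 0.0197
gripper_force: 30.0
```

Call:
carry_out([
  [[0, 0, 0], -1.3],
  [[0, 0, 0], -2.6],
  [[0, 0, 0], -3.9],
  [[0, 0, 0], -5.2],
  [[0, 0, 0], -6.5],
  [[0, 0, 0], -7.8],
  [[0, 0, 0], -9],
  [[0, 0, 0], -10],
])

```text
clock: 20.52
position: [0.3922, 0.2483, 0.1321]
eef_rot: [-3.139, -0.002, 2.553]
contact_force: [-0.3, 0.1, -2.7]
width: 0.0202
gripper_force: 30.0
```

Call:
carry_out([
  [[0, 0, 0], -1.3],
  [[0, 0, 0], -2.6],
  [[0, 0, 0], -3.9],
  [[0, 0, 0], -5],
  [[0, 0, 0], -5.8],
  [[0, 0, 0], -5.8],
  [[0, 0, 0], -5.8],
  [[0, 0, 0], -5.8],
])

```text
clock: 21.18
position: [0.3928, 0.2485, 0.1329]
eef_rot: [-3.141, -0.001, 3.052]
contact_force: [-0.3, 1.0, -2.1]
width: 0.0199
gripper_force: 30.0
```

Call:
carry_out([
  [[0, 0, 2], 0],
  [[0, 0, 4], 0],
  [[0, 0, 6], 0],
  [[0, 0, 8], 0],
  [[0, 0, 9.3], 0],
  [[0, 0, 9.7], 0],
  [[0, 0, 9.7], 0],
  [[0, 0, 9.7], 0],
])

```text
clock: 21.85
position: [0.3935, 0.249, 0.0368]
eef_rot: [-3.142, -0.0, 3.054]
contact_force: [0.9, 0.4, -2.2]
width: 0.0199
gripper_force: 30.0
```

```bash
cat > c6.py <<'E'
from h import *
import sys
k=sys.argv[1]
st=arm.state(); print(st['position'],st['eef_rot'],st['width'])
im=save('wrist','w'+k); s=save('side','side'+k); e=save('scene','scene'+k)
T=R.from_euler('xyz',st['eef_rot']).as_matrix()
h=np.array(st['position'])+[0,0,.009]+T@[-.1 if 0 else -.1,0,0]
print('nominal head',h)
for c in ['side','scene','wrist']:
  print(c,'expected head',proj(c,h,st))
  for n in ['die_head','press']:
   for d in arm.spot_point(n,c)[:3]: print(n,round(d['conf'],2),np.array(d['point'])*[512,384],atz(c,d['point'],h[2] if n=='die_head' else 0,st))
r=lambda im,x,y,w,h:cv2.resize(im[y:y+h,x:x+w,::-1],(400,400),interpolation=cv2.INTER_CUBIC)
cv2.imwrite(f'pics/v{k}.png',np.hstack([r(im,70,20,364,364),r(s,130,80,160,160)]))
E
python3 c6.py 6
```

```text
[0.3934788  0.24899888 0.03682939] [-3.14152557e+00 -1.15722272e-04  3.05353844e+00] 0.019887956804467838
nominal head [0.49309138 0.24020483 0.04581781]
side expected head [186.24939344 174.08690752]
die_head 0.89 [186.0096 179.0976] [0.48257173 0.22150449 0.04581781]
die_head 0.89 [233.216  370.4064] [ 0.30309083 -0.35188733  0.04581781]
die_head 0.6 [186.2144 272.2944] [ 0.3306258  -0.07326279  0.04581781]
press 0.97 [221.2864 169.8816] [0.61462893 0.23536426 0.        ]
press 0.66 [254.6176 268.6848] [ 0.5004617  -0.13865685  0.        ]
scene expected head [339.33785987 209.87665646]
die_head 0.75 [180.5824 179.0976] [ 0.35271564 -0.32673381  0.04581781]
die_head 0.65 [252.8256 184.0128] [ 0.36800376 -0.05607346  0.04581781]
die_head 0.54 [337.6128 213.696 ] [0.51239573 0.23266217 0.04581781]
press 0.57 [339.6096 249.2928] [0.62563265 0.23322824 0.        ]
press 0.47 [220.5184 210.816 ] [ 0.4693692  -0.16214766  0.        ]
wrist expected head [256.17983902 366.45019492]
die_head 0.66 [254.1056 360.8832] [0.48817394 0.23918315 0.04581781]
```

View pics/v6.png

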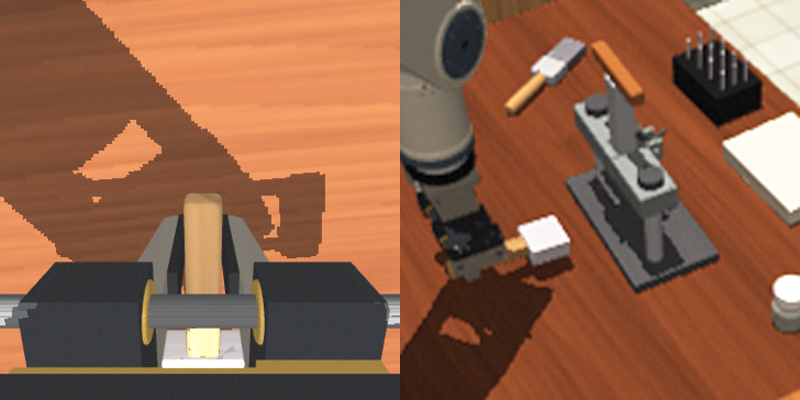

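The ram is up, and the die points at the press opening at (545,240). The head droops by about 12 mm, so I raise it 1 cm before going in.

Call:
carry_out([
  [[0, 0, -0.5], 0],
  [[-0.5, 0, -1], 0],
  [[-2, 0.1, -1], 0],
  [[-4, 0.1, -1], 0],
  [[-5.5, 0.1, -1], 0],
  [[-6, 0.1, -1], 0],
  [[-6, 0.1, -1], 0],
])

```text
clock: 22.88
position: [0.4546, 0.2447, 0.047]
eef_rot: [3.141, 0.001, 3.053]
contact_force: [0.9, -0.2, -2.6]
width: 0.0202
gripper_force: 30.0
```

```bash
python3 c6.py 7 | grep -v press
```

```text
[0.45464499 0.24473819 0.0470186 ] [3.14091987e+00 1.10686506e-03 3.05332245e+00] 0.02020490064509009
nominal head [0.5542556  0.23592263 0.05612929]
side expected head [203.75560897 164.97167214]
die_head 0.8 [201.984 168.   ] [0.54311897 0.22724288 0.05612929]
die_head 0.64 [186.2144 269.9136] [ 0.33203451 -0.07310725  0.05612929]
scene expected head [340.45963095 220.17530084]
die_head 0.58 [252.3136 184.0128] [ 0.38176224 -0.05650176  0.05612929]
die_head 0.53 [179.9168 179.2128] [ 0.36741995 -0.32394202  0.05612929]
wrist expected head [256.19035531 366.46389708]
die_head 0.81 [255.488  357.6192] [0.5466172  0.2360921  0.05612929]
```

View pics/v7.png

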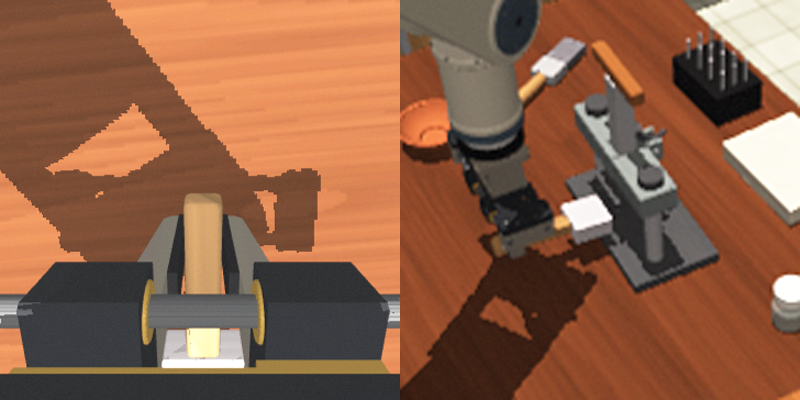

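The die head, at (585,215) in the side crop, is over the base's front edge and at free height. I continue in.

Call:
carry_out([
  [[-1, 0, 0], 0],
  [[-2.2, 0, 0], 0],
  [[-3.4, 0, 0], 0],
  [[-4.6, 0, 0], 0],
  [[-5.7, 0, 0], 0],
  [[-6.3, 0, 0], 0],
  [[-6.3, 0, 0], 0],
  [[-6.3, 0, 0], 0],
])

```text
clock: 24.0
position: [0.516, 0.2389, 0.0463]
eef_rot: [-3.141, -0.001, 3.054]
contact_force: [-1.0, 0.2, -3.3]
width: 0.0199
gripper_force: 30.0
```

Call:
carry_out([
  [[0, 0, 0.4], 0],
  [[0, 0, 0.8], 0],
  [[0, 0, 1.2], 0],
  [[0, 0, 1.6], 0],
  [[0, 0, 2], 0],
  [[0, 0, 2.3], 0],
  [[0, 0, 2.5], 0],
  [[0, 0, 2.5], 0],
])

```text
clock: 24.67
position: [0.5157, 0.2392, 0.0213]
eef_rot: [-3.141, -0.0, 3.054]
contact_force: [-2.3, 0.3, 0.4]
width: 0.0196
gripper_force: 30.0
```

Call:
carry_out([
  [[-0.1, 0, 0.1], 0],
  [[-0.1, 0, 0.2], 0],
  [[-0.1, 0, 0.3], 0],
  [[-0.1, 0, 0.3], 0],
])

```text
clock: 25.0
position: [0.5172, 0.2392, 0.0188]
eef_rot: [3.141, 0.0, 3.054]
contact_force: [-3.2, 0.5, 4.9]
width: 0.0197
gripper_force: 30.0
```

```bash
cat > c8.py <<'E'
from h import *
import sys
k=sys.argv[1]
st=arm.state(); print(st['position'],st['contact_force'],st['moment'],st['eef_rot'])
s=save('side','side'+k); e=save('scene','scene'+k); w=save('wrist','w'+k)
for c in ['side','scene','wrist']:
  print(c,'ideal head',proj(c,[.6142,.231,.028],st),'ideal handle',proj(c,[.5145,.2394,.030],st))
  for n in ['die_head','die_handle']:
   for d in arm.spot_point(n,c)[:3]: print(n,round(d['conf'],2),np.array(d['point'])*[512,384],np.round(atz(c,d['point'],.028,st),3))
r=lambda im,x,y,w,h:cv2.resize(im[y:y+h,x:x+w,::-1],(400,400),interpolation=cv2.INTER_CUBIC)
cv2.imwrite(f'pics/v{k}.png',np.hstack([r(s,160,90,100,100),r(w,70,20,364,364)]))
E
python3 c8.py 8
```

```text
[0.5172081  0.23918851 0.01880713] [-3.18172138  0.49205502  4.92864498] [0.07190106 0.2203518  0.05357174] [3.14130591e+00 4.48317089e-04 3.05427806e+00]
side ideal head [221.38181484 164.76314693] ideal handle [192.94733392 174.98261201]
die_head 0.83 [185.2928 272.2944] [ 0.332 -0.061  0.028]
die_head 0.76 [223.1808 165.0048] [0.619 0.227 0.028]
die_head 0.61 [230.8096 373.0944] [ 0.298 -0.348  0.028]
die_handle 0.72 [196.4032 174.9888] [0.524 0.235 0.028]
die_handle 0.57 [196.096  301.0944] [ 0.316 -0.15   0.028]
scene ideal head [339.70222648 240.22245089] ideal handle [339.13465101 217.81593597]
die_head 0.76 [253.4912 184.704 ] [ 0.349 -0.056  0.028]
die_head 0.71 [182.4768 181.2864] [ 0.342 -0.325  0.028]
die_head 0.52 [339.8144 241.9968] [0.622 0.231 0.028]
die_handle 0.77 [228.1984 180.288 ] [ 0.326 -0.153  0.028]
die_handle 0.74 [180.6848 164.1984] [ 0.228 -0.36   0.028]
wrist ideal head [256.62868013 363.56593527] ideal handle [256.60402728 231.54188826]
die_handle 0.91 [252.416  240.6144] [0.521 0.236 0.028]
```

Call:
carry_out([
  [[0, 0, 0], 0],
  [[0, 0, 0], 0],
  [[0, 0, 0], 0],
  [[0, 0, 0], 0],
  [[0, 0, -1.5], 0],
  [[0, 0, -4], 0],
  [[1, 0, -7], 0],
  [[4, 0, -10], 0],
], claw=4.5)

```text
clock: 26.12
position: [0.4801, 0.2427, 0.1191]
eef_rot: [3.141, 0.002, 3.053]
contact_force: [0.5, 1.1, 1.4]
width: 0.0449
gripper_force: 0.0
```

Call:
carry_out([
  [[3, 0, -4], 0],
  [[6, 0, -8], 0],
  [[9, 0, -12], 0],
  [[10, 0, -15], 0],
  [[10, 0, -15], 0],
  [[10, 0, -15], 0],
])

```text
clock: 26.62
position: [0.3783, 0.2524, 0.2718]
eef_rot: [3.137, 0.005, 3.055]
contact_force: [1.1, 0.0, -0.5]
width: 0.0449
gripper_force: 0.0
```

```bash
python3 c8.py 9
```

```text
[0.37832702 0.25240673 0.27184692] [ 1.08583062  0.02898521 -0.51737956] [ 0.09420979 -0.08332963  0.00359224] [3.13736216 0.00502098 3.0553604 ]
side ideal head [221.38181484 164.76314693] ideal handle [192.94733392 174.98261201]
die_head 0.81 [233.5744 370.5984] [ 0.306 -0.347  0.028]
die_head 0.8 [224.     164.0832] [0.623 0.229 0.028]
die_head 0.73 [184.9856 270.4896] [ 0.334 -0.056  0.028]
die_handle 0.82 [195.1744 174.1824] [0.523 0.24  0.028]
die_handle 0.72 [196.608 302.784] [ 0.315 -0.155  0.028]
scene ideal head [339.70222648 240.22245089] ideal handle [339.13465101 217.81593597]
die_head 0.68 [253.0816 185.2032] [ 0.352 -0.057  0.028]
die_head 0.63 [338.3808 245.6064] [0.637 0.225 0.028]
die_head 0.58 [177.5104 176.2176] [ 0.311 -0.352  0.028]
die_handle 0.82 [226.9184 178.4064] [ 0.315 -0.16   0.028]
die_handle 0.74 [339.2    243.1104] [0.626 0.228 0.028]
die_handle 0.54 [185.4976 163.584 ] [ 0.223 -0.342  0.028]
wrist ideal head [253.86527938 300.66956804] ideal handle [253.75848697 246.83127092]
die_head 0.76 [ 47.3088 154.5984] [ 0.344 -0.044  0.028]
die_handle 0.89 [254.208  252.4032] [0.525 0.239 0.028]
```

View pics/v9.png

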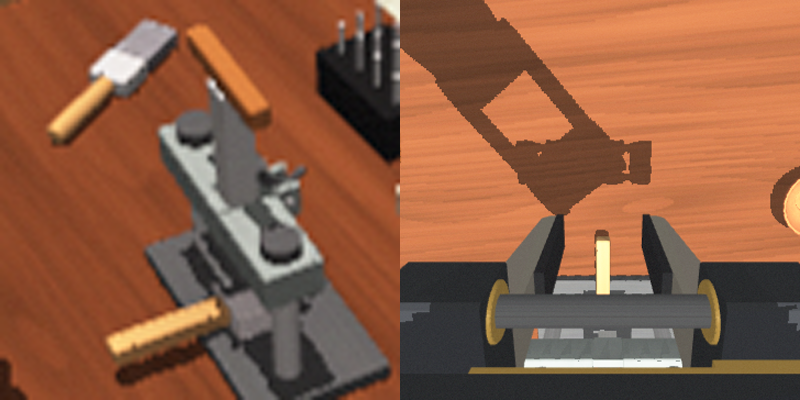

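```bash
cat > m.py <<'E'
from h import *
st=arm.state(); w=cv2.imread('pics/w9.png')
for c in (254,236,272): print(c,[(r,w[r,c].tolist()) for r in range(224,292,2)])
for p in ([.4896,.2415,.039],[.4896,.2415,.021],[.5694,.2348,.015]): print(p,proj('wrist',p,st))
pl=lambda y:proj('wrist',[.5694+.00,.2348,.015],st)
E
python3 m.py; python3 - <<'E'
import cv2,numpy as np
w=cv2.imread('pics/w9.png'); s=cv2.imread('pics/side9.png')
a=cv2.resize(w[215:315,190:320],(520,400),interpolation=cv2.INTER_CUBIC); b=cv2.resize(s[145:195,180:215],(280,400),interpolation=cv2.INTER_CUBIC)
cv2.imwrite('pics/z9.png',np.hstack([a,b]))
E
```

```text
254 [(224, [80, 126, 216]), (226, [85, 129, 215]), (228, [75, 118, 203]), (230, [39, 60, 101]), (232, [42, 63, 103]), (234, [45, 64, 105]), (236, [70, 106, 136]), (238, [87, 135, 172]), (240, [179, 247, 255]), (242, [194, 252, 255]), (244, [191, 251, 255]), (246, [189, 251, 255]), (248, [192, 252, 255]), (250, [192, 252, 255]), (252, [191, 251, 255]), (254, [189, 251, 255]), (256, [190, 251, 255]), (258, [189, 251, 255]), (260, [189, 250, 255]), (262, [186, 250, 255]), (264, [186, 250, 255]), (266, [185, 249, 255]), (268, [182, 249, 255]), (270, [182, 249, 255]), (272, [184, 248, 255]), (274, [183, 248, 255]), (276, [180, 248, 255]), (278, [179, 247, 255]), (280, [179, 247, 255]), (282, [179, 248, 255]), (284, [178, 246, 255]), (286, [175, 245, 255]), (288, [78, 91, 105]), (290, [75, 74, 73])]
236 [(224, [77, 123, 208]), (226, [85, 130, 219]), (228, [80, 126, 213]), (230, [76, 120, 203]), (232, [77, 120, 200]), (234, [78, 126, 210]), (236, [84, 130, 221]), (238, [81, 129, 219]), (240, [83, 131, 219]), (242, [82, 128, 213]), (244, [82, 125, 215]), (246, [81, 126, 212]), (248, [81, 126
[... 724 characters left out ...]
 (244, [75, 121, 208]), (246, [79, 124, 207]), (248, [82, 127, 211]), (250, [77, 123, 207]), (252, [78, 117, 200]), (254, [82, 126, 213]), (256, [84, 128, 218]), (258, [78, 124, 206]), (260, [70, 112, 190]), (262, [78, 124, 206]), (264, [81, 126, 217]), (266, [83, 127, 215]), (268, [81, 122, 211]), (270, [55, 78, 120]), (272, [65, 65, 66]), (274, [75, 77, 76]), (276, [159, 161, 158]), (278, [166, 166, 167]), (280, [164, 164, 164]), (282, [164, 165, 165]), (284, [100, 98, 98]), (286, [87, 87, 87]), (288, [70, 69, 70]), (290, [73, 74, 73])]
[0.4896, 0.2415, 0.039] [255.68871336 237.23516725]
[0.4896, 0.2415, 0.021] [255.65471558 232.31435965]
[0.5694, 0.2348, 0.015] [255.73750182 275.5854431 ]
```

View pics/z9.png

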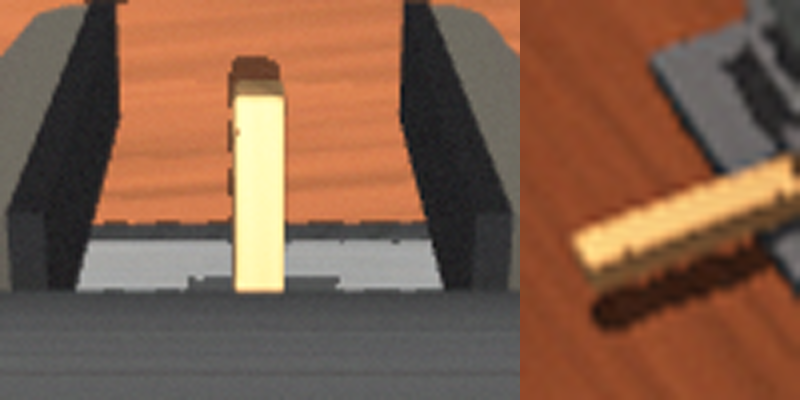

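The base's front edge sits where expected (row 275). The handle end is about 4.5 mm too deep, though its direction and side position are fine. I regrip and draw it out by that amount.

Call:
carry_out([
  [[-3, 0, 4], 0],
  [[-6, 0, 8], 0],
  [[-9, 0, 12], 0],
  [[-11, 0, 15], 0],
  [[-13, 0, 18], 0],
  [[-13.9, 0, 21], 0],
  [[-13.9, 0, 23.5], 0],
  [[-13.9, 0, 24], 0],
])

```text
clock: 27.73
position: [0.5141, 0.2372, 0.0226]
eef_rot: [-3.138, -0.007, 3.053]
contact_force: [-1.8, -0.2, 0.0]
width: 0.0448
gripper_force: 0.0
```

Call:
carry_out([
  [[0, 0, 0.5], 0],
  [[0, 0, 1], 0],
  [[0, 0, 1.2], 0],
  [[0, 0, 1.2], 0],
])

```text
clock: 28.07
position: [0.517, 0.2396, 0.0173]
eef_rot: [3.141, 0.002, 3.055]
contact_force: [-0.0, -0.4, 0.4]
width: 0.045
gripper_force: 0.0
```

Call:
carry_out([
  [[0, 0, 0], 0],
  [[0, 0, 0], 0],
  [[0, 0, 0], 0],
  [[0, 0, 0], 0],
  [[0, 0, 0], 0],
  [[0, 0, 0], 0],
  [[0, 0, 0], 0],
  [[0, 0, 0], 0],
], claw=0)

```text
clock: 28.73
position: [0.5167, 0.2393, 0.0162]
eef_rot: [3.141, 0.0, 3.054]
contact_force: [-0.2, 0.6, 3.5]
width: 0.0195
gripper_force: 30.0
```

Call:
carry_out([
  [[0.15, 0, 0], 0],
  [[0.3, 0, 0], 0],
  [[0.45, 0, 0], 0],
  [[0.5, 0, 0], 0],
  [[0.5, 0, 0], 0],
  [[0.5, 0, 0], 0],
])

```text
clock: 29.23
position: [0.5118, 0.2397, 0.0162]
eef_rot: [3.141, 0.0, 3.054]
contact_force: [4.0, -0.5, 2.6]
width: 0.0195
gripper_force: 30.0
```

Call:
carry_out([
  [[0, 0, 0], 0],
  [[0, 0, 0], 0],
  [[0, 0, 0], 0],
  [[0, 0, 0], 0],
  [[0, 0, -1.5], 0],
  [[0, 0, -4], 0],
  [[1, 0, -7], 0],
  [[4, 0, -10], 0],
], claw=4.5)

```text
clock: 29.9
position: [0.4743, 0.2431, 0.1164]
eef_rot: [3.141, 0.001, 3.053]
contact_force: [-0.1, 0.3, 0.3]
width: 0.0449
gripper_force: 0.0
```

Call:
carry_out([
  [[3, 0, -4], 0],
  [[6, 0, -8], 0],
  [[9, 0, -12], 0],
  [[10, 0, -15], 0],
  [[10, 0, -15], 0],
  [[10, 0, -15], 0],
])

```text
clock: 30.4
position: [0.3725, 0.2528, 0.2691]
eef_rot: [3.138, 0.004, 3.055]
contact_force: [0.9, 1.1, -1.0]
width: 0.0451
gripper_force: 0.0
```

```bash
cat > m2.py <<'E'
from h import *
st=arm.state(); print(st['position']); im=save('wrist','w10')
c=int(round(proj('wrist',[.4896,.2415,.03],st)[0]))-1
g=im[...,2].astype(int)
print('handle',[(r,int(g[r,c])) for r in range(222,246)]); print('base',[(r,int(im[r,c-18,0])) for r in range(264,282)])
print('centre cols',[int(x) for x in np.where(g[250,200:310]>150)[0]+200][::12])
for p in ([.4896,.2415,.039],[.4896,.2415,.021],[.5694,.2348,.015]): print(proj('wrist',p,st))
for n,cam_ in [('ram_handle','side'),('die_head','side'),('die_handle','side'),('doming_center','side'),('round_die_head','side'),('jar','side')]:
  arm.read_camera('side') if n=='ram_handle' else 0
  print(n,[(round(d['conf'],2),np.round(np.array(d['point'])*[512,384])) for d in arm.spot_point(n,'side')[:3]])
E
python3 m2.py
```

```text
[0.37251585 0.25278237 0.26912479]
handle [(222, 74), (223, 79), (224, 73), (225, 79), (226, 79), (227, 82), (228, 85), (229, 53), (230, 47), (231, 42), (232, 40), (233, 45), (234, 53), (235, 69), (236, 78), (237, 83), (238, 84), (239, 161), (240, 186), (241, 193), (242, 191), (243, 193), (244, 190), (245, 191)]
base [(264, 192), (265, 185), (266, 204), (267, 212), (268, 211), (269, 213), (270, 212), (271, 216), (272, 212), (273, 103), (274, 67), (275, 70), (276, 70), (277, 138), (278, 164), (279, 167), (280, 168), (281, 162)]
centre cols [248]
[253.87266257 239.06542549]
[253.85005055 234.0545227 ]
[253.93796703 276.71725824]
ram_handle [(0.59, array([217., 109.]))]
die_head [(0.93, array([230., 373.])), (0.8, array([186., 269.])), (0.62, array([221., 163.]))]
die_handle [(0.97, array([194., 303.])), (0.59, array([194., 173.]))]
doming_center [(0.58, array([254., 270.]))]
round_die_head []
jar [(0.62, array([284., 208.]))]
```

The handle end (row 239 against 239.1 expected) and the base edge now agree to within 1 mm. The ram is still up, so I hand in.

```bash
python3 -c "
from bench import arm
print(arm.hand_in())"
```

```text
the job is handed in; nothing more can be done
None
```

The job is handed in at about 30 s: the pawl holds the ram up and the square die lies on the press base, its head within about 1–2 mm of centre under the plate and its handle straight out of the front. The doming block was slid about 45 mm aside and stayed upright.

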